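# Roll the pen rest groove-up and lay the glue stick in it

## Robot

A 7-joint arm with a two-finger parallel gripper is mounted at the origin on the work surface; the furniture and walls round the work are solid. World frame = base frame: x ahead of the robot, y to its left, z up, the work surface at z = 0. Lengths are in mm, angles in rad, forces in N, time in s.
With the tool pointing down it reaches from about 425 to 875 mm from the base axis. Payload 4.7 kg.
Tool frame: the origin (TCP) lies midway between the tips of the shut fingers; the grasp point (between the pads) lies 19 mm behind it; z points along the fingers, y is the line along which they close (so a half turn about z gives the same grasp; the last joint's range is limited). The gripper opens to 87 mm and grips with 3 to 60 N. Pads are 19 mm wide; open, the fingers measure 117 mm over their backs; the gripper's body (75 mm by 190 mm) begins 51 mm behind the grasp point.
Start: joints at [1.289, 0.321, -0.07, 1.45, 0.023, 1.371, -0.057], TCP at [189.458, -621.797, 222.587] pointing down, gripper open.
Joint ranges: [-2.86, 2.86], [-0.3, 2.09], [-1.38, 1.24], [0.06, 2.45], [-1.56, 4.7], [0.09, 2.05], [-2.69, 2.69]. Speed limits (rad/s): [2.57, 2.57, 3.14, 3.14, 3.14, 3.14, 3.14].

## Interface

Orientations are given as [roll, pitch, yaw] about the fixed x, y, z axes, in that order (R = Rz(yaw) Ry(pitch) Rx(roll)).
In Python, from plant import ctrl, eyes gives the robot as it stands.
- The arm moves only by the shell command python3 -m pendant 'ROWS' [FORCE]. ROWS is JSON, a list that holds one entry, the list of rows, each a list of 5 numbers: the shift along the tool's x, y, z in m, then the turn about the tool's z in degrees, then the opening, from -1 (shut) to 1 (fully open). A call has 1 to 5 rows; each row shifts and turns the commanded pose from where the row before left it, along the tool's axes as they then stand; what a row does not reach is not made up. A row lasts 1/12 s, in which the tool goes at most 41.7 mm and 7.16 degrees, less where a joint would pass 70% of its speed; a pose out of reach is approached as far as the arm can. A call with a gripper value outside its range is refused whole. The fingers move at their own pace and stop on an object; FORCE is the grip in N (left out, the last holds). Time passes only in rows, so rows that do not move let the fingers close. It gives the time, the measured TCP pose, the force, the opening and the grip force at its end, in the units of the state.
- ctrl.read_state(): the state, without advancing time (a new reading comes with each control period).
- eyes.snapshot(name): name is "scene" or "side" or "wrist"; returns the picture (384x512x3 uint8, blue, green, red); there is no depth.
- eyes.camera_info(name): a dict with "intrinsics" (3x3 intrinsics, pixels), "origin" and "orientation" of the camera in the world. Camera axes: x right, y up, looking along -z (the intrinsics and any distortion apply to the point x, -y, -z); pixel columns grow to the right and rows downward; lengths in mm; the calibration is good to about 2 mm. The wrist camera is an equidistant fisheye: a pixel r from the principal point sees the ray r / f radians off the axis. A picture is of the moment at which its call begins: read the wrist's pose just before it. camera_info takes no time and is no camera call; for the wrist camera it gives the pose at the moment of the call.
- ctrl.finish_job(): hands the job in; it is judged then, once.
The state is a dict: "clock": time; "joints": joint angles; "qvel": joint speeds; "joint_torque": joint torques, N m; "tcp_pos": TCP position; "eef_rot": TCP orientation; "wrist_force": force on the tool from outside, world axes, zero at the start; "moment": the same for the moment, N m; "opening": finger opening in mm; "gripper_force": force on a finger pad.
Only numpy, scipy, OpenCV 4.12 (cv2) and the standard library are available. Lean on these libraries where they do the work, as an engineer would, in place of code of your own. Each camera call takes 0.05 s, during which the arm holds its last target. There are 200 camera calls.

## Task

Roll the six-sided wooden pen rest over on the desk, face by face and without picking it up, until its grooved face is on top and it lies flat. Then pick up the glue stick and set it down lengthwise in the middle of the groove, without dropping it from a height. Leave the other things where they are.

Things in the scene. Friction and masses are not known exactly. Their poses are not given: they have to be found in the camera images.
- rest_center (a point): Centre (on the axis) of the pen rest: a loose six-sided bar of light wood with dark end plates, 100 mm long, faces 28 mm wide, 48.5 mm across opposite faces, 56 mm across edges, 0.12 to 0.21 kg. x runs along the bar, z out through the one grooved face. It starts on a plain face, centre 24 mm above the desk. Pushed near the top it tips over its lower edge, falls on to the next face past 30 degrees: 28 mm a face.
- rest_groove (a point): Middle of the groove's floor, 16 mm from the bar's axis along z; axes as the rest's. The groove runs the whole length, 19 mm wide at its mouth between two 4.5 mm lands, with a V floor 8 mm deep; the other five faces are plain. It starts on the lower side away from the monitor (towards -y), two faces (120 degrees) from the top: rolling the bar two faces towards the monitor (+y) brings it up.
- stick_center (a point): Centre of the glue stick: loose, round, white with a coloured cap, 91 mm long, 25 mm in diameter, 30 g, lying on the desk (centre 13 mm high). y runs along it; x and z turn as it rolls. In the groove its centre is 32 mm from the rest's axis (57 mm above the desk, 8 mm above the lands): fingertips less than 8 mm below its centre clear the rest.
- monitor_far: Monitor, fixed; origin on the desk under its stand. Its upright panel, 620 mm wide, runs almost straight away from the robot at the left of the work (y 0.14 to 0.18, x 0.02 to 0.63), from 80 to 456 mm above the desk. If the arm starts beyond it, lift the whole tool over it first.
- rubber_stamp: Bystander: wooden rubber stamp with a turned handle, 28x62x73 mm, standing; origin at its underside
- eraser: Bystander: eraser in a card sleeve, 21x45x12 mm; origin at its underside
- binder_clip: Bystander: black binder clip, 54x32x14 mm; origin at its underside
- card_box: Bystander: cream lidded card box, 56x93x25 mm; origin at its underside
- ink_pad: Bystander: closed ink pad, 63x96x16 mm; origin at its underside

How it is judged (in metres and radians):
On the way:
1. the rest lies flat on the desk with its groove on top, before the glue stick is moved to it (angle between rest_center's own z axis and vertical below 0.12 rad and height (world z) of rest_groove above 0.035 m and height (world z) of rest_center below 0.028 m and linear speed of rest below 0.02 m/s and contact force between glue_stick and rest below 0.01 N and contact force between the fingers and glue_stick below 0.01 N), for 0.2 s.
At the end, for the whole second after the job is handed in: The rest lies flat on the desk, groove up (within 0.12 rad), and the glue stick rests in the groove along it (within 0.12 rad), its centre within 20 mm of the middle of the groove's length and 6 mm of its centre line, both at rest and let go (angle between rest_center's own z axis and vertical below 0.12 rad and height (world z) of rest_groove above 0.035 m and height (world z) of rest_center below 0.028 m and linear speed of each of rest, glue_stick below 0.02 m/s and x of stick_center in the frame of rest_center between -0.02 and 0.02 m and y of stick_center in the frame of rest_center between -0.006 and 0.006 m and z of stick_center in the frame of rest_center between 0.027 and 0.037 m and angle between the y axis of stick_center and the x axis of rest_center, either way round below 0.12 rad); the robot touches nothing.
It fails at once if the rest is picked up off the desk (its centre more than 45 mm above the desk; rolling lifts it to 28 mm) (height (world z) of rest_center above 0.045 m).
It fails at once if the glue stick is let go more than 30 mm above its place in the groove (its centre over 90 mm above the desk) (height (world z) of stick_center above 0.09 m and contact force between the fingers and glue_stick below 0.01 N).
It fails at once if another thing is moved by more than 25 mm (distance of any of rubber_stamp, eraser, binder_clip, card_box, ink_pad from where it was at the start of the episode above 0.025 m).
It also fails if it takes over 69 s, if anything falls off the work surface, if the arm or the gripper's body presses on something with over 40 N, if the wrist force passes 120 N, or if a joint passes its speed limit or range.

## Working session

There is one attempt and no reset: what is moved stays moved. The work goes in short steps, Python scripts to look and compute and a shell command to move; the robot and the scene stay as the last step left them, time stands still between calls to the robot, and variables do not carry over. Pictures are saved under pics/ and viewed, at most 10 in all, crops included, and the job is handed in when it is done.

```bash
mkdir -p pics; ls
python3 - <<'E'
from plant import ctrl, eyes
import cv2, numpy as np
s=ctrl.read_state(); print({k:np.round(v,3).tolist() for k,v in s.items()})
a=eyes.snapshot("scene");b=eyes.snapshot("side")
for n in("scene","side","wrist"):
    c=eyes.camera_info(n);print(n,{k:np.round(v,3).tolist() if not isinstance(v,str) else v for k,v in c.items()})
cv2.imwrite("pics/scene0.png",a);cv2.imwrite("pics/side0.png",b)
E
```

```text
pics
{'clock': 0.0, 'joints': [1.289, 0.322, -0.07, 1.452, 0.023, 1.371, -0.057], 'qvel': [0.0, -0.001, -0.001, 0.003, 0.001, -0.0, -0.0], 'joint_torque': [0.001, -49.129, -0.404, -31.253, -0.064, 0.044, 0.0], 'tcp_pos': [189.289, -621.295, 221.525], 'eef_rot': [-3.14, 0.0, 0.296], 'wrist_force': [-0.838, -0.485, 0.36], 'moment': [-0.033, 0.002, 0.021], 'gripper_force': 0.0, 'opening': 86.727}
scene {'intrinsics': [[437.95, 0.0, 260.021], [0.0, 437.95, 186.777], [0.0, 0.0, 1.0]], 'origin': [497.857, -811.542, 569.504], 'orientation': [0.983, 0.013, 0.023]}
side {'intrinsics': [[441.84, 0.0, 251.518], [0.0, 441.84, 189.608], [0.0, 0.0, 1.0]], 'origin': [1096.356, 586.782, 433.793], 'orientation': [1.152, -0.023, 2.333]}
wrist {'intrinsics': [[297.319, 0.0, 253.22], [0.0, 297.319, 190.938], [0.0, 0.0, 1.0]], 'origin': [264.675, -598.316, 382.986], 'orientation': [-0.288, 0.001, -1.275]}
```

View pics/scene0.png

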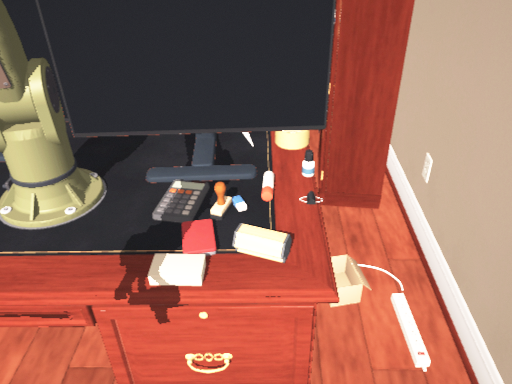

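View pics/side0.png

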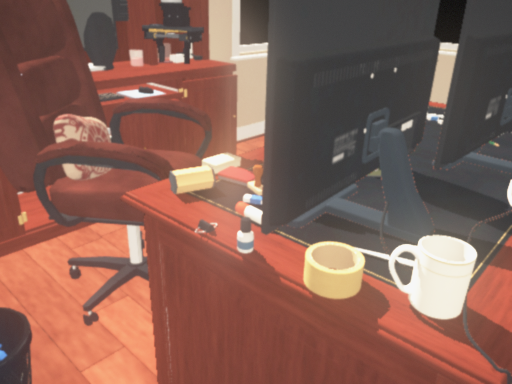

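Scene view: the rest is at about (262,243) with its axis roughly image-horizontal. The glue stick is at (268,186), orange cap near end, with the stamp at (221,200), eraser (239,203), clip (311,198), ink pad (199,237) and card box (178,270). The side view shows the rest at (192,180) and the stick at (250,212).

```bash
cat > h.py <<'E'
import numpy as np, cv2
from scipy.spatial.transform import Rotation as R
from plant import ctrl, eyes
def cam(n):
    c=eyes.camera_info(n); return np.array(c["intrinsics"]),np.array(c["origin"],float),R.from_euler("xyz",c["orientation"]).as_matrix()
def ray(n,u,v,c=None):
    K,o,M=c or cam(n); x=(u-K[0,2])/K[0,0]; y=(v-K[1,2])/K[1,1]
    if n=="wrist":
        r=np.hypot(x,y); s=np.sin(r)/max(r,1e-9); d=np.array([x*s,-y*s,-np.cos(r)])
    else: d=np.array([x,-y,-1.])
    return o,M@d
def onz(n,u,v,z,c=None):
    o,d=ray(n,u,v,c); return (o+d*(z-o[2])/d[2])
def proj(n,p,c=None):
    K,o,M=c or cam(n); q=M.T@(np.array(p)-o); x,y,w=q[0],-q[1],-q[2]
    if n=="wrist":
        r=np.hypot(x,y); t=np.arctan2(r,w)/max(r,1e-9); x,y=x*t,y*t
    else: x,y=x/w,y/w
    return K[0,0]*x+K[0,2],K[1,1]*y+K[1,2]
E
python3 - <<'E'
from h import *
for nm,u,v,z in [("rest",262,243,24),("rest L",236,236,40),("rest R",289,246,30),("stick",268,186,13),("stk cap",267,198,13),("stk far",269,174,13),("eraser",239,203,6),("stamp",221,207,0),("clip",311,198,5),("pad",199,237,8),("box",178,270,15)]:
    print(nm,onz("scene",u,v,z).round())
for nm,u,v,z in [("rest",192,180,24),("stick",250,212,13)]: print("side",nm,onz("side",u,v,z).round())
im=cv2.imread("pics/scene0.png")[140:290,140:340]
a=cv2.resize(im,None,fx=4,fy=4,interpolation=cv2.INTER_CUBIC); cv2.imwrite("pics/s0z.png",a)
E
```

```text
rest [ 480. -185.   24.]
rest L [ 432. -184.   40.]
rest R [ 530. -200.   30.]
stick [489.  26.  13.]
stk cap [488. -22.  13.]
stk far [491.  78.  13.]
eraser [426. -32.   6.]
stamp [387. -39.   0.]
clip [586. -10.   5.]
pad [ 354. -150.    8.]
box [ 331. -248.   15.]
side rest [ 486. -179.   24.]
side stick [492.  19.  13.]
```

View pics/s0z.png

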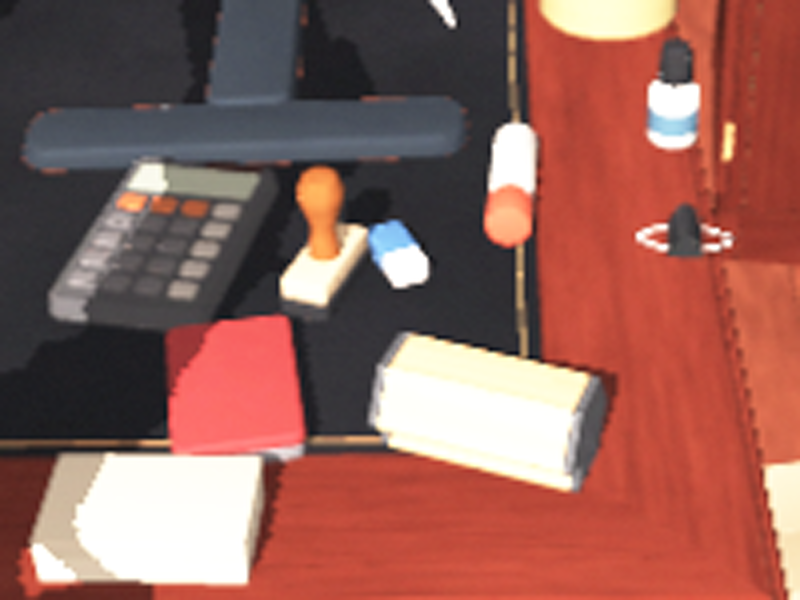

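Run:
```python
from h import *
f=lambda u,v,z:onz("scene",140+u/4,140+v/4,z).round(1)
fl,fr,nl,nr=[f(*p,48.5) for p in [(402,333),(606,375),(386,368),(588,412)]]
print(fl,fr,nl,nr)
print("ctr",(fl+fr+nl+nr)/4, "yaw far/near",[np.degrees(np.arctan2(*(b-a)[1::-1])).round(1) for a,b in((fl,fr),(nl,nr))],np.linalg.norm(fr-fl),np.linalg.norm(nr-nl),np.linalg.norm(fl-nl))
for p in [(371,405,24),(383,430,24),(575,480,24)]: print("mid edge?",f(*p))
im=cv2.imread("pics/scene0.png"); hsv=cv2.cvtColor(im,cv2.COLOR_BGR2HSV)
m=np.zeros(im.shape[:2],np.uint8); m[168:204,256:278]=1
w=(((hsv[...,1]<60)&(hsv[...,2]>150))|((hsv[...,0]<14)&(hsv[...,2]>190)))&(m>0)
v,u=np.nonzero(w); r=cv2.minAreaRect(np.c_[u,v].astype(np.float32)); print(r,len(u))
b=cv2.boxPoints(r); print([ (onz("scene",*p,13)).round() for p in b])
print("foot corner",f(465,135,0),f(465,165,0))
```

```text
[ 438.6 -156.3   48.5] [ 534.6 -186.7   48.5] [ 432.7 -182.4   48.5] [ 525.6 -212.5   48.5]
ctr [ 482.875 -184.475   48.5  ] yaw far/near [np.float64(-17.6), np.float64(-18.0)] 100.69836145638119 97.65459538598277 26.758550035455958
mid edge? [ 424.4 -180.2   24. ]
mid edge? [ 431.3 -197.8   24. ]
mid edge? [ 519.8 -230.5   24. ]
((269.0, 184.5), (33.0, 16.0), 90.0) 365
[array([472., 105.,  13.]), array([511., 105.,  13.]), array([510., -33.,  13.]), array([475., -34.,  13.])]
foot corner [460.   99.4   0. ] [461.   65.6   0. ]
```

```bash
A='[[[0.027,-0.0206,0,0,0.4],[0.027,-0.0206,0,0,0.4],[0.027,-0.0206,0,0,0.4],[0.027,-0.0206,0,0,0.4],[0.027,-0.0206,0,0,0.4]]]'
python3 -m pendant '[[[0.027,-0.0206,0,0,0.4],[0.027,-0.0206,0,0,0.4],[0.027,-0.0206,0,0,0.4],[0.027,-0.0206,0,0,0.4],[0.027,-0.0206,0,0,0.4]]]' 20
python3 -m pendant '[[[0.027,-0.0206,0,0,0.4],[0.027,-0.0206,0,0,0.4],[0.027,-0.0206,0,0,0.4],[0.027,-0.0206,0,0,0.4],[0.027,-0.0206,0,0,0.4]]]'
python3 -m pendant '[[[0.027,-0.0206,0,0,0.4],[0.027,-0.0206,0,0,0.4],[0.027,-0.0206,0,0,0.4],[0.027,-0.0206,0,0,0.4],[0,0,0,-6.9,0.4]]]'
python3 -m pendant '[[[0,0,0,-6.9,0.4],[0,0,0,-6.9,0.4],[0,0,0,-6.9,0.4],[0,0,0,-6.9,0.4],[0,0,0,-6.9,0.4]]]'
python3 -m pendant '[[[0,0,0,-6.9,0.4],[0,0,0,-6.9,0.4],[0,0,0,0,0.4]]]'
```

```text
clock: 0.52
tcp_pos: [289.1, -482.2, 222.1]
eef_rot: [-3.141, 0.0, 0.296]
wrist_force: [1.0, -0.4, 0.4]
opening: 64.0
gripper_force: 0.0
clock: 0.93
tcp_pos: [388.2, -344.4, 222.3]
eef_rot: [-3.141, 0.0, 0.296]
wrist_force: [0.5, 0.3, 0.1]
opening: 60.9
gripper_force: 0.0
clock: 1.35
tcp_pos: [471.2, -227.7, 222.6]
eef_rot: [-3.139, -0.004, 0.426]
wrist_force: [0.2, 0.8, -0.4]
opening: 60.7
gripper_force: 0.0
clock: 1.77
tcp_pos: [466.7, -235.5, 222.1]
eef_rot: [-3.141, 0.0, 1.024]
wrist_force: [0.8, -0.2, 0.3]
opening: 61.2
gripper_force: 0.0
clock: 2.02
tcp_pos: [466.6, -235.6, 222.1]
eef_rot: [-3.141, -0.0, 1.262]
wrist_force: [0.3, 0.2, -0.0]
opening: 60.9
gripper_force: 0.0
```

Run:
```python
from h import *
c=cam("wrist"); a=eyes.snapshot("wrist"); cv2.imwrite("pics/w1.png",a)
ax=np.array([.952,-.306,0]);nr=np.array([.306,.952,0]);C=np.array([482.9,-184.5,0])
for s in(-50,50):
  for n,z in((-14,48.5),(14,48.5),(-28,24)): print(s,n,np.round(proj("wrist",C+s*ax+n*nr+[0,0,z],c)))
```

```text
-50 -14 [209. 140.]
-50 14 [208. 116.]
-50 -28 [212. 149.]
50 -14 [297. 140.]
50 14 [297. 116.]
50 -28 [294. 149.]
```

View pics/w1.png

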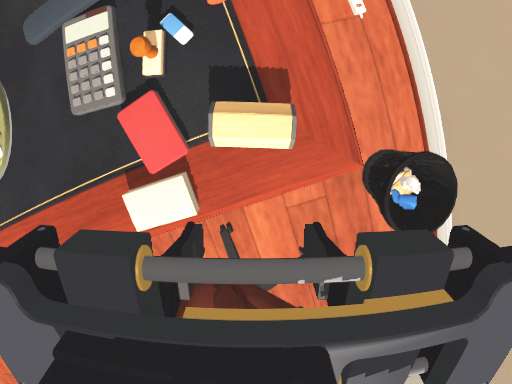

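The bar spans u 209–297 and v 101–149, level in the picture as predicted, so the pose estimate holds. I'll go down behind it and touch it.

```bash
python3 -m pendant '[[[0,0,0.036,0,0.4],[0,0,0.036,0,0.4],[0,0,0.036,0,0.4],[0,0,0.036,0,0.4],[0,0,0.036,0,0.4]]]'
python3 -m pendant '[[[0.007,0,0,0,0.4],[0.007,0,0,0,0.4],[0.006,0,0,0,0.4],[0,0,0,0,0.4],[0,0,0,0,0.4]]]'
python3 -m pendant '[[[0.002,0,0,0,0.4],[0.002,0,0,0,0.4],[0,0,0,0,0.4]]]'
python3 - <<'E'
from h import *
a=eyes.snapshot("scene");b=eyes.snapshot("side")
z=lambda i,y,x:cv2.resize(i[y:y+100,x:x+133],None,fx=3,fy=3,interpolation=cv2.INTER_CUBIC)
cv2.imwrite("pics/s2.png",np.hstack([z(a,185,200),z(b,140,140)]))
E
```

```text
clock: 2.48
tcp_pos: [466.8, -235.7, 41.1]
eef_rot: [3.141, 0.0, 1.255]
wrist_force: [-0.1, 0.3, -0.2]
opening: 60.6
gripper_force: 0.0
clock: 2.9
tcp_pos: [475.3, -216.8, 45.1]
eef_rot: [3.137, 0.001, 1.26]
wrist_force: [-0.3, 0.7, 0.3]
opening: 60.9
gripper_force: 0.0
clock: 3.15
tcp_pos: [474.8, -212.8, 43.3]
eef_rot: [3.14, 0.0, 1.259]
wrist_force: [-0.7, 0.3, 0.2]
opening: 60.6
gripper_force: 0.0
```

View pics/s2.png

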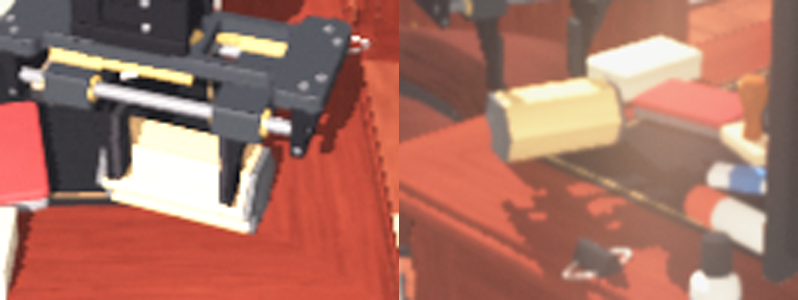

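The fingers are just behind the bar's upper slanted face, with one near each end and no contact yet. Now I'll push along the arc.

```bash
python3 -m pendant '[[[0.003,0,0,0,0.4],[0.004,0,-0.002,0,0.4],[0.004,0,-0.002,0,0.4],[0.004,0,-0.0018,0,0.4],[0.004,0,-0.0014,0,0.4]]]'
python3 - <<'E'
from h import *
a=eyes.snapshot("scene");b=eyes.snapshot("side")
z=lambda i,y,x:cv2.resize(i[y:y+100,x:x+133],None,fx=3,fy=3,interpolation=cv2.INTER_CUBIC)
cv2.imwrite("pics/s3.png",np.hstack([z(a,185,200),z(b,140,140)]))
E
```

```text
clock: 3.67
tcp_pos: [480.8, -194.4, 50.3]
eef_rot: [3.141, 0.0, 1.259]
wrist_force: [0.8, -0.7, 1.5]
opening: 61.2
gripper_force: 0.8
```

View pics/s3.png

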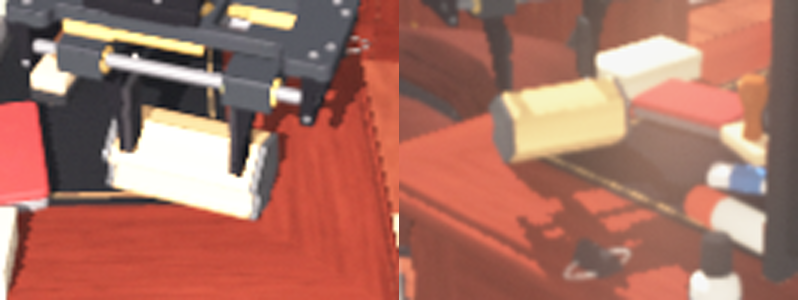

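The bar is tipping as planned, about 15–20°.

```bash
python3 -m pendant '[[[0.005,0,-0.001,0,0.4],[0.005,0,-0.0005,0,0.4],[0.005,0,0,0,0.4],[0.004,0,0,0,0.4],[0,0,0,0,0.4]]]'
python3 - <<'E'
from h import *
a=eyes.snapshot("scene");b=eyes.snapshot("side")
z=lambda i,y,x:cv2.resize(i[y:y+100,x:x+133],None,fx=3,fy=3,interpolation=cv2.INTER_CUBIC)
cv2.imwrite("pics/s4.png",np.hstack([z(a,185,200),z(b,140,140)]))
E
```

```text
clock: 4.18
tcp_pos: [487.4, -174.8, 51.9]
eef_rot: [3.14, -0.001, 1.261]
wrist_force: [1.4, 1.0, 5.5]
opening: 61.3
gripper_force: 2.6
```

View pics/s4.png

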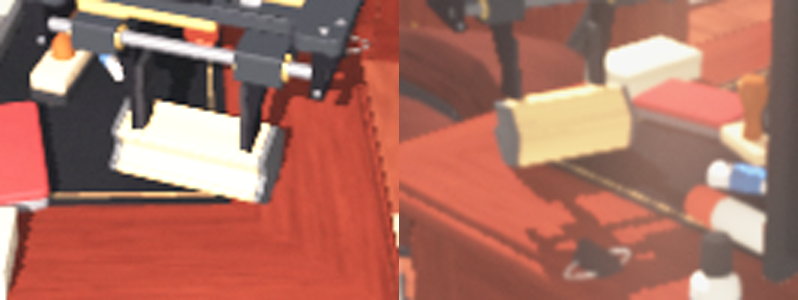

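```bash
python3 -m pendant '[[[0.003,0,-0.001,0,0.4],[0.003,0,-0.001,0,0.4],[0.004,0,0,0,0.4],[0.004,0,0,0,0.4],[0,0,0,0,0.4]]]'
python3 - <<'E'
from h import *
a=eyes.snapshot("scene");b=eyes.snapshot("side")
z=lambda i,y,x:cv2.resize(i[y:y+100,x:x+133],None,fx=3,fy=3,interpolation=cv2.INTER_CUBIC)
cv2.imwrite("pics/s5.png",np.hstack([z(a,175,200),z(b,140,140)]))
E
```

```text
clock: 4.7
tcp_pos: [490.0, -161.9, 52.8]
eef_rot: [-3.14, -0.001, 1.261]
wrist_force: [0.6, -0.1, 0.1]
opening: 60.9
gripper_force: 0.0
```

View pics/s5.png

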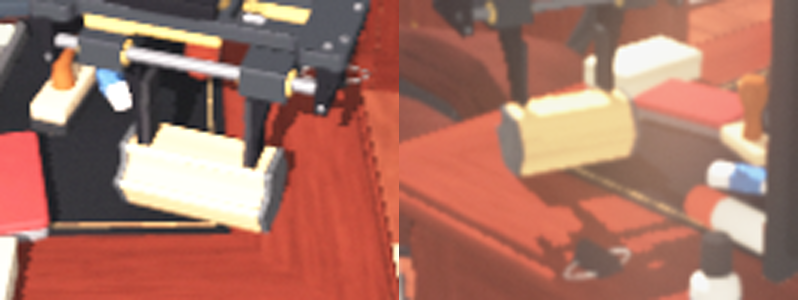

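The forces are at zero and the bar has settled on the next face. I'll back off, rise, and measure it with the wrist camera.

```bash
python3 -m pendant '[[[-0.02,0,-0.004,0,0.4],[-0.025,0,-0.02,0,0.4],[0,0,-0.036,0,0.4],[0,0,-0.036,0,0.4],[0,0,-0.036,0,0.4]]]'
python3 -m pendant '[[[0,0,-0.034,0,0.4],[0,0,0,0,0.4],[0,0,0,0,0.4]]]'
cat > bar.py <<'E'
from h import *
def bar(tag,guess,z=45):
    c=cam("wrist"); a=eyes.snapshot("wrist"); cv2.imwrite(f"pics/{tag}.png",a)
    h=cv2.cvtColor(a,cv2.COLOR_BGR2HSV)
    m=((h[...,2]>140)&(h[...,1]<150)&(h[...,0]>12)&(h[...,0]<40)).astype(np.uint8)
    m|=((h[...,2]>200)&(h[...,1]<40)).astype(np.uint8)
    n,l,st,ce=cv2.connectedComponentsWithStats(m)
    u,v=proj("wrist",guess,c); k=min((i for i in range(1,n) if st[i,4]>200),key=lambda i:np.hypot(*(ce[i]-(u,v))))
    V,U=np.nonzero(l==k); P=np.array([onz("wrist",x,y,z,c)[:2] for x,y in zip(U,V)])
    r=cv2.minAreaRect(P.astype(np.float32)); print("pred",np.round((u,v)),"blob",st[k],"rect",np.round(r[0],1),np.round(r[1],1),round(r[2],1)); return a,c,P
E
python3 - <<'E'
from bar import *
a,c,P=bar("w5",[491,-158,45]); print(ctrl.read_state()["tcp_pos"],c[1].round())
h=cv2.cvtColor(a,cv2.COLOR_BGR2HSV)
ax=np.array([.952,-.306,0]);nr=np.array([.306,.952,0]);C=np.array([482.9,-184.5,0])
for n in range(-12,66,3):
    z=48.5 if 14<=n<=42 else 48.5-(14-n if n<14 else n-42)*1.73; 
    s=[]
    for t in(-30,0,30):
        u,v=proj("wrist",C+t*ax+n*nr+[0,0,48.5],c); s+=[a[int(round(v)),int(round(u))].tolist()]
    print(n,round(v),s)
E
```

```text
clock: 5.22
tcp_pos: [475.6, -206.7, 186.3]
eef_rot: [-3.14, -0.0, 1.258]
wrist_force: [1.1, 0.2, -0.2]
opening: 60.7
gripper_force: 0.0
clock: 5.47
tcp_pos: [477.6, -207.0, 221.5]
eef_rot: [3.137, 0.001, 1.259]
wrist_force: [-0.7, 0.8, -1.1]
opening: 60.9
gripper_force: 0.0
pred [250. 130.] blob [ 184  104  109   61 3851] rect [ 475.2 -151.5] [ 63.3 131.8] 80.4
[ 476.4339196  -206.50061578  219.47581003] [ 502. -132.  383.]
-12 164 [[56, 77, 197], [54, 76, 189], [53, 77, 192]]
-9 162 [[54, 77, 195], [52, 71, 181], [53, 77, 191]]
-6 159 [[52, 71, 185], [53, 73, 186], [52, 76, 193]]
-3 157 [[54, 61, 115], [52, 77, 191], [53, 78, 194]]
0 154 [[61, 60, 63], [51, 75, 193], [56, 76, 197]]
3 152 [[60, 58, 59], [51, 76, 192], [53, 73, 187]]
6 149 [[156, 238, 254], [137, 218, 254], [196, 254, 255]]
9 146 [[137, 218, 250], [119, 187, 233], [221, 255, 255]]
12 144 [[225, 255, 255], [230, 255, 255], [231, 255, 255]]
15 141 [[225, 255, 255], [222, 255, 255], [220, 255, 255]]
18 139 [[197, 254, 255], [208, 255, 255], [212, 255, 255]]
21 136 [[203, 254, 255], [204, 254, 255], [206, 254, 255]]
24 133 [[197, 254, 255], [195, 254, 255], [193, 254, 255]]
27 131 [[190, 253, 255], [191, 253, 255], [186, 253, 255]]
30 128 [[190, 253, 255], [190, 253, 255], [192, 253, 255]]
33 125 [[190, 253, 255], [191, 254, 255], [210, 255, 255]]
36 123 [[193, 254, 255], [201, 254, 255], [215, 255, 255]]
39 120 [[203, 254, 255], [210, 255, 255], [206, 255, 255]]
42 117 [[196, 254, 255], [199, 254, 255], [190, 253, 255]]
45 115 [[126, 198, 241], [136, 212, 247], [108, 167, 216]]
48 112 [[109, 170, 218], [107, 166, 215], [108, 167, 216]]
51 109 [[108, 167, 216], [107, 166, 213], [104, 162, 208]]
54 107 [[108, 170, 217], [104, 163, 213], [102, 157, 203]]
57 104 [[93, 142, 183], [105, 163, 212], [76, 115, 164]]
60 101 [[41, 36, 40], [40, 38, 37], [38, 47, 107]]
63 99 [[42, 40, 40], [38, 35, 37], [38, 50, 109]]
```

The top face now spans n≈16–44 along the roll direction, so the centre is at 30 mm (predicted 28), with the bar straight. The second face comes next, with the fingertips hooked behind the groove's upper wall.

```bash
python3 -m pendant '[[[0,0,0.036,0,0.4],[0,0,0.036,0,0.4],[0,0,0.036,0,0.4],[0,0,0.036,0,0.4],[0,0,0.034,0,0.4]]]'
python3 -m pendant '[[[0.008,0,0,0,0.4],[0.008,0,0,0,0.4],[0.007,0,0,0,0.4],[0,0,0,0,0.4]]]'
python3 -m pendant '[[[0.003,0,0,0,0.4],[0.004,0,-0.002,0,0.4],[0.004,0,-0.002,0,0.4],[0.004,0,-0.0018,0,0.4],[0.004,0,-0.0014,0,0.4]]]'
```

```text
clock: 5.93
tcp_pos: [474.2, -205.4, 37.5]
eef_rot: [-3.138, -0.0, 1.259]
wrist_force: [0.4, -0.7, 0.3]
opening: 60.6
gripper_force: 0.0
clock: 6.27
tcp_pos: [485.9, -182.3, 43.4]
eef_rot: [3.138, -0.0, 1.262]
wrist_force: [0.8, -0.2, -0.0]
opening: 60.9
gripper_force: 0.2
clock: 6.68
tcp_pos: [489.8, -166.0, 49.2]
eef_rot: [3.141, 0.0, 1.259]
wrist_force: [-0.5, -0.5, 0.5]
opening: 61.2
gripper_force: 0.1
```

```bash
python3 -m pendant '[[[0.005,0,-0.001,0,0.4],[0.005,0,-0.0005,0,0.4],[0.005,0,-0.0005,0,0.4],[0.004,0,0,0,0.4],[0,0,0,0,0.4]]]'
python3 -m pendant '[[[0.003,0,-0.0005,0,0.4],[0.003,0,-0.0005,0,0.4],[0.002,0,-0.0005,0,0.4],[0,0,0,0,0.4],[0,0,0,0,0.4]]]'
```

```text
clock: 7.1
tcp_pos: [495.5, -146.8, 50.4]
eef_rot: [-3.141, -0.001, 1.261]
wrist_force: [-0.2, 1.0, 0.2]
opening: 60.8
gripper_force: 0.0
clock: 7.52
tcp_pos: [497.7, -140.5, 52.0]
eef_rot: [3.141, 0.0, 1.259]
wrist_force: [0.3, 0.2, -0.4]
opening: 61.0
gripper_force: 0.0
```

```bash
python3 -m pendant '[[[0,0,-0.01,0,0.4],[0,0,-0.036,0,0.4],[-0.01,0,-0.036,0,0.4],[-0.01,0,-0.036,0,0.4],[-0.01,0,-0.036,0,0.4]]]'
python3 -m pendant '[[[0,0,-0.014,0,0.4],[0,0,0,0,0.4],[0,0,0,0,0.4]]]'
python3 - <<'E'
from bar import *
a,c,P=bar("w6",[500,-130,45]); print(ctrl.read_state()["tcp_pos"],c[1].round())
ax=np.array([.952,-.306,0]);nr=np.array([.306,.952,0]);C=np.array([482.9,-184.5,0])
for n in range(30,92,2):
    s=[]
    for t in(-40,0,40):
        u,v=proj("wrist",C+t*ax+n*nr+[0,0,48.5],c); s+=[a[int(round(v)),int(round(u))].tolist()]
    print(n,round(v),s)
b=eyes.snapshot("side"); d=eyes.snapshot("scene")
z=lambda i,y,x:cv2.resize(i[y:y+100,x:x+133],None,fx=3,fy=3,interpolation=cv2.INTER_CUBIC)
cv2.imwrite("pics/s6.png",np.vstack([np.hstack([z(d,155,200),z(b,140,140)]),np.hstack([z(a,80,184),z(a,0,184)])])[:600])
E
```

```text
clock: 7.93
tcp_pos: [488.1, -169.2, 208.4]
eef_rot: [3.141, 0.0, 1.26]
wrist_force: [0.6, -0.7, -0.5]
opening: 61.0
gripper_force: 0.0
clock: 8.18
tcp_pos: [488.8, -169.4, 221.3]
eef_rot: [3.139, 0.001, 1.259]
wrist_force: [0.1, 0.3, -0.1]
opening: 61.3
gripper_force: 0.0
pred [251. 138.] blob [ 187   96  107   97 3938] rect [ 477.8 -123.1] [144.3  87.3] 1.6
[ 488.06732967 -168.93697856  219.77859373] [513. -94. 383.]
30 162 [[73, 69, 70], [69, 65, 68], [63, 91, 221]]
32 161 [[69, 69, 69], [66, 64, 65], [62, 89, 219]]
34 159 [[69, 67, 68], [63, 65, 63], [63, 87, 215]]
36 157 [[224, 255, 255], [180, 250, 255], [120, 190, 253]]
38 155 [[235, 255, 255], [233, 255, 255], [236, 255, 255]]
40 154 [[229, 255, 255], [231, 255, 255], [229, 255, 255]]
42 152 [[232, 255, 255], [237, 255, 255], [244, 255, 255]]
44 150 [[237, 255, 255], [239, 255, 255], [241, 255, 255]]
46 149 [[235, 255, 255], [227, 255, 255], [234, 255, 255]]
48 147 [[212, 255, 255], [213, 255, 255], [210, 255, 255]]
50 145 [[120, 188, 235], [142, 223, 251], [125, 196, 240]]
52 143 [[122, 188, 233], [126, 193, 238], [137, 218,
[... 414 characters left out ...]
255]]
68 129 [[242, 255, 255], [243, 255, 255], [244, 255, 255]]
70 128 [[228, 255, 255], [218, 255, 255], [237, 255, 255]]
72 126 [[214, 255, 255], [209, 255, 255], [207, 255, 255]]
74 124 [[123, 192, 236], [132, 209, 246], [153, 233, 254]]
76 122 [[119, 186, 232], [124, 190, 235], [124, 193, 237]]
78 120 [[118, 181, 229], [117, 180, 227], [116, 180, 226]]
80 119 [[114, 177, 225], [114, 180, 227], [111, 174, 223]]
82 117 [[116, 179, 226], [117, 180, 227], [124, 193, 238]]
84 115 [[120, 188, 233], [127, 196, 238], [129, 199, 241]]
86 113 [[122, 192, 236], [119, 185, 232], [118, 178, 226]]
88 112 [[54, 62, 72], [43, 55, 118], [75, 112, 161]]
90 110 [[42, 43, 40], [43, 55, 121], [42, 55, 121]]
```

View pics/s6.png

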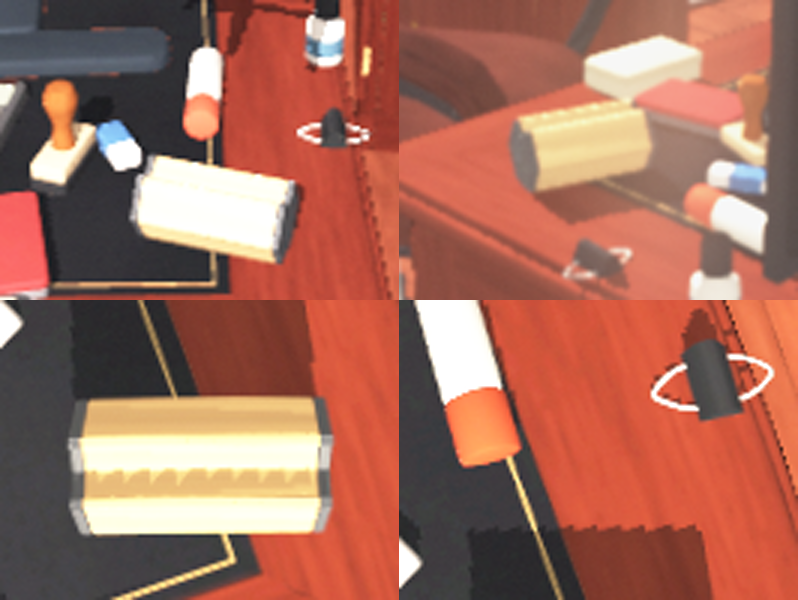

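The groove is on top and the rest lies flat (V shadow line at row ≈136 in the wrist view, ends at u 207 and 294). The stick is untouched, its orange cap end at wrist pixel (214,55). Next I measure both.

```bash
cat > stick.py <<'E'
from h import *
def stick(a,n,c,guess):
    h=cv2.cvtColor(a,cv2.COLOR_BGR2HSV); H,S,V=h[...,0],h[...,1],h[...,2]
    pts=[]
    g=proj(n,guess,c)
    for nm,m in(("org",(H<12)&(S>110)&(V>225)),("wht",(S<45)&(V>160))):
        k,l,st,ce=cv2.connectedComponentsWithStats(m.astype(np.uint8),connectivity=4)
        i=min((i for i in range(1,k) if st[i,4]>25),key=lambda i:np.hypot(*(ce[i]-g)))
        vv,uu=np.nonzero(l==i); P=np.array([onz(n,x,y,13,c)[:2] for x,y in zip(uu,vv)]); pts.append(P); print(n,nm,st[i],P.mean(0).round(1))
    P=np.vstack(pts); r=cv2.minAreaRect(P.astype(np.float32)); print(" rect",np.round(r[0],1),np.round(r[1],1),round(r[2],1))
E
python3 - <<'E'
from stick import *
c=cam("wrist"); a=cv2.imread("pics/w6.png"); stick(a,"wrist",c,[489,22,13])
b=eyes.snapshot("scene"); stick(b,"scene",cam("scene"),[489,22,13])
for z in(24,36,48.5): print(z,[onz("wrist",u,137,z,c).round(1)[:2] for u in(207,294.3)])
E
```

```text
wrist org [200  29  24  26 323] [488.5   2.2]
wrist wht [190   0  28  35 642] [488.7  36.9]
 rect [488.7  23. ] [79.8 25.4] 87.7
scene org [261 186  12  15 100] [487.5  -2.5]
scene wht [262 171  12  17 167] [489.   55.7]
 rect [488.2  30.7] [121.5  25.9] 88.0
24 [array([ 447. , -112.4]), array([ 547.2, -144.6])]
36 [array([ 449.2, -111.7]), array([ 546.1, -142.9])]
48.5 [array([ 451.5, -111.1]), array([ 544.9, -141.2])]
```

```bash
python3 -m pendant '[[[0,0,0,-5.2,0.4],[0,0,0,-5.2,0.4],[0,0,0,-5.2,0.4],[0.03,0,0,0,0.4],[0.03,0,0,0,0.4]]]'
python3 -m pendant '[[[0.03,0,0,0,0.4],[0.03,0,0,0,0.4],[0.02,0,0,0,0.4],[0,0,0,0,0.4],[0,0,0,0,0.4]]]'
python3 - <<'E'
from stick import *
c=cam("wrist"); a=eyes.snapshot("wrist"); cv2.imwrite("pics/w7.png",a); stick(a,"wrist",c,[489,26,13]); print(c[1].round(),ctrl.read_state()["tcp_pos"])
print("panel bottom",onz("scene",72,135,80).round(),onz("scene",328,130,80).round())
E
```

```text
clock: 8.8
tcp_pos: [489.9, -109.8, 218.4]
eef_rot: [-3.139, -0.001, 1.528]
wrist_force: [0.7, 0.7, 0.3]
opening: 61.1
gripper_force: 0.0
clock: 9.22
tcp_pos: [493.4, -27.9, 219.0]
eef_rot: [-3.14, 0.0, 1.535]
wrist_force: [-0.2, -0.3, 0.5]
opening: 60.9
gripper_force: 0.0
wrist org [240 137  20  24 328] [490.5  -1.1]
wrist wht [ 240   85   21   53 1056] [491.9  43.4]
 rect [491.9  29. ] [93.6 24.8] 87.6
[497.  50. 380.] [493.41123756 -29.50552102 219.04530777]
panel bottom [  3. 151.  80.] [638. 177.  80.]
```

```bash
python3 -m pendant '[[[0.03,-0.002,0,0,0.4],[0.027,-0.002,0.02,0,0.4],[0,0,0.036,0,0.4],[0,0,0.036,0,0.4],[0,0,0.036,0,0.4]]]'
python3 -m pendant '[[[0,0,0.036,0,0.4],[0,0,0.02,0,0.4],[0,0,0.016,0,0.4],[0,0,0,0,0.4],[0,0,0,0,0.4]]]'
python3 - <<'E'
from h import *
for i in range(3):
    eyes.snapshot("wrist"); s=ctrl.read_state(); print(np.round(s["tcp_pos"],1),np.round(s["wrist_force"],1))
E
```

```text
clock: 9.68
tcp_pos: [492.3, 26.4, 90.4]
eef_rot: [3.141, 0.001, 1.53]
wrist_force: [-0.1, -1.0, 0.2]
opening: 61.0
gripper_force: 0.0
clock: 10.1
tcp_pos: [491.3, 26.7, 19.0]
eef_rot: [-3.139, -0.0, 1.53]
wrist_force: [0.4, 0.7, 0.7]
opening: 60.7
gripper_force: 0.0
[492.5  26.9  20.1] [ 0.  -0.1  0.9]
[493.1  27.2  20.8] [-0.5 -0.2  0.5]
[493.4  27.3  21.2] [ 0.5  0.2 -0.3]
```

```bash
python3 -m pendant '[[[0,0,0.007,0,0.4],[0,0,0.006,0,0.4],[0,0,0,0,0.4],[0,0,0,0,0.4]]]'
python3 - <<'E'
from h import *
z=[]
for i in range(4):
    eyes.snapshot("wrist"); s=ctrl.read_state(); z.append(np.r_[s["tcp_pos"],s["wrist_force"]])
print(np.mean(z,0).round(1))
E
```

```text
clock: 10.58
tcp_pos: [491.8, 27.9, 6.6]
eef_rot: [-3.141, 0.0, 1.532]
wrist_force: [0.1, 0.3, -0.1]
opening: 60.9
gripper_force: 0.0
[ 4.922e+02  2.800e+01  7.000e+00  6.000e-01 -2.000e-01  1.000e-01]
```

Tips are 6 mm below the stick's centre. Now to grip it gently and lift.

```bash
python3 -m pendant '[[[0,0,0,0,-0.6],[0,0,0,0,-0.6],[0,0,0,0,-0.6],[0,0,0,0,-0.6],[0,0,0,0,-0.6]]]' 12
python3 -m pendant '[[[0,0,0,0,-0.6],[0,0,0,0,-0.6],[0,0,0,0,-0.6]]]'
python3 -m pendant '[[[0,0,-0.01,0,-0.6],[0,0,-0.02,0,-0.6],[0,0,-0.02,0,-0.6],[0,0,-0.02,0,-0.6],[0,0,0,0,-0.6]]]'
```

```text
clock: 11.2
tcp_pos: [492.2, 27.9, 6.9]
eef_rot: [3.142, 0.0, 1.532]
wrist_force: [0.4, 0.1, -1.1]
opening: 35.3
gripper_force: 0.0
clock: 11.45
tcp_pos: [492.2, 27.9, 6.9]
eef_rot: [3.142, 0.0, 1.532]
wrist_force: [0.2, 0.0, 0.5]
opening: 24.4
gripper_force: 12.0
clock: 11.87
tcp_pos: [495.2, 28.3, 81.3]
eef_rot: [3.134, 0.001, 1.532]
wrist_force: [0.1, 0.2, 0.6]
opening: 24.6
gripper_force: 12.0
```

```bash
python3 -m pendant '[[[-0.02,0,-0.02,0,-0.6],[-0.03,0.002,0,0,-0.6],[-0.03,0.003,0,0,-0.6],[-0.03,0.003,0,0,-0.6],[-0.03,0.003,0,0,-0.6]]]'
python3 -m pendant '[[[-0.015,0,0,0,-0.6],[0,0,0,-6.76,-0.6],[0,0,0,-6.76,-0.6],[0,0,0,-6.76,-0.6],[0,0,0,-6.76,-0.6]]]'
python3 -m pendant '[[[0,0,0,-6.76,-0.6],[0,0,0,-6.76,-0.6],[0,0,0,-6.76,-0.6],[0,0,0,-6.76,-0.6],[0,0,0,-6.76,-0.6]]]'
python3 -m pendant '[[[0,0,0,-6.76,-0.6],[0,0,0,-6.76,-0.6],[0,0,0,0,-0.6],[0,0,0,0,-0.6]]]'
python3 - <<'E'
from stick import *
z=[]
for i in range(3):
    eyes.snapshot("side"); s=ctrl.read_state(); z.append(np.r_[s["tcp_pos"],s["eef_rot"][2]])
print(np.mean(z,0).round(2)); 
c=cam("wrist");a=eyes.snapshot("wrist"); cv2.imwrite("pics/w8.png",a); print(c[1].round())
b=eyes.snapshot("scene"); d=eyes.snapshot("side"); Z=lambda i,y,x:cv2.resize(i[y:y+100,x:x+133],None,fx=3,fy=3,interpolation=cv2.INTER_CUBIC)
cv2.imwrite("pics/s8.png",np.vstack([np.hstack([Z(b,145,200),Z(d,120,140)]),cv2.resize(a[84:284,:],(798,300))[:, :798]]))
E
```

```text
clock: 12.28
tcp_pos: [497.4, -113.8, 97.2]
eef_rot: [3.141, 0.001, 1.532]
wrist_force: [1.1, 0.9, -0.6]
opening: 24.6
gripper_force: 12.0
clock: 12.7
tcp_pos: [496.7, -127.4, 96.8]
eef_rot: [-3.141, -0.0, 2.009]
wrist_force: [-0.2, -0.0, 0.1]
opening: 24.3
gripper_force: 12.0
clock: 13.12
tcp_pos: [496.8, -127.3, 96.8]
eef_rot: [-3.141, -0.0, 2.599]
wrist_force: [0.4, -0.5, -0.8]
opening: 24.6
gripper_force: 12.0
clock: 13.45
tcp_pos: [496.9, -127.4, 96.8]
eef_rot: [3.142, -0.0, 2.826]
wrist_force: [0.3, -0.2, -0.3]
opening: 24.6
gripper_force: 12.0
[ 496.95 -127.41   96.89    2.83]
[ 424. -103.  258.]
```

View pics/s8.png

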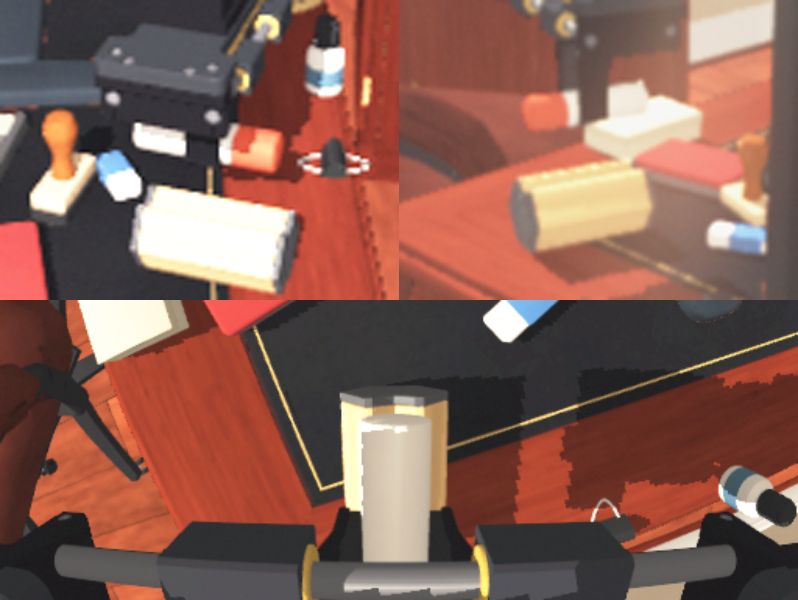

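The grip holds. The stick is parallel to the bar: in the wrist view its centre is at u≈254 and the bar's at u≈253. I check the axial and lateral offsets before lowering.

Run:
```python
from h import *
c=cam("wrist"); T=np.array([496.95,-127.4]); th=np.radians(162.2); ax=np.array([np.cos(th),np.sin(th)]); nr=np.array([-ax[1],ax[0]])
def f(nm,u,v,z):
    p=onz("wrist",u,v,z,c)[:2]-T; print(nm,"axial",round(p@ax,1),"lat",round(p@nr,1))
v=lambda r:84+(r-300)/1.5
for z in(36,48.5): f("bar end",253,v(394),z)
f("bar L",341/1.559,v(450),24);f("bar R",448/1.559,v(450),24)
f("stick end bot",254,v(416),91);f("stick end top",254,v(431),116)
f("stick L",361/1.559,v(480),103.5);f("stick R",431/1.559,v(480),103.5)
```

```text
bar end axial 46.2 lat -0.6
bar end axial 47.9 lat -0.7
bar L axial 13.9 lat 27.6
bar R axial 13.8 lat -28.7
stick end bot axial 45.4 lat -1.3
stick end top axial 45.2 lat -1.2
stick L axial 23.9 lat 11.2
stick R axial 23.9 lat -13.6
```

```bash
python3 -m pendant '[[[0,0,0.014,0,-0.6],[0,0,0.014,0,-0.6],[0,0,0.009,0,-0.6],[0,0,0.004,0,-0.6],[0,0,0,0,-0.6]]]'
python3 -m pendant '[[[0,0,0.002,0,-0.6],[0,0,0.002,0,-0.6],[0,0,0,0,-0.6],[0,0,0,0,-0.6]]]'
```

```text
clock: 14.17
tcp_pos: [496.3, -127.2, 55.0]
eef_rot: [3.141, -0.002, 2.829]
wrist_force: [-0.7, -0.2, -0.7]
opening: 24.4
gripper_force: 12.0
clock: 14.5
tcp_pos: [497.3, -127.5, 52.3]
eef_rot: [-3.141, 0.001, 2.829]
wrist_force: [0.2, -0.1, -0.2]
opening: 24.9
gripper_force: 12.0
```

```bash
python3 -m pendant '[[[0,0,0.001,0,-0.6],[0,0,0,0,-0.6],[0,0,0,0,-0.6]]]'
python3 - <<'E'
from h import *
z=[]
for i in range(4):
    eyes.snapshot("wrist"); s=ctrl.read_state(); z.append(np.r_[s["tcp_pos"],s["wrist_force"]])
print(np.mean(z,0).round(1))
E
```

```text
clock: 14.75
tcp_pos: [497.4, -127.5, 51.3]
eef_rot: [-3.141, 0.001, 2.829]
wrist_force: [0.4, -0.3, 0.7]
opening: 24.6
gripper_force: 12.0
[ 4.974e+02 -1.276e+02  5.120e+01  2.000e-01  1.000e-01  1.300e+00]
```

```bash
python3 -m pendant '[[[0,0,0,0,-0.1],[0,0,0,0,-0.1],[0,0,0,0,-0.1],[0,0,0,0,-0.1],[0,0,0,0,-0.1]]]'
python3 -m pendant '[[[0,0,-0.005,0,-0.1],[0,0,-0.01,0,-0.1],[0,0,-0.02,0,-0.1],[0,0,-0.03,0,-0.1],[0,0,-0.035,0,-0.1]]]'
python3 -m pendant '[[[0,0,-0.03,0,-0.1],[0,0,0,0,-0.1],[0,0,0,0,-0.1]]]'
python3 - <<'E'
from h import *
s=ctrl.read_state();c=cam("wrist"); a=eyes.snapshot("wrist"); cv2.imwrite("pics/w9.png",a)
b=eyes.snapshot("scene"); cv2.imwrite("pics/s9.png",b)
T=np.array([496.95,-127.4]); th=np.radians(162.2); ax=np.array([np.cos(th),np.sin(th)]); nr=np.array([-ax[1],ax[0]])
def g(im,n,cc,al,la,z): 
    u,v=proj(n,[*(T+al*ax+la*nr),z],cc); u,v=int(round(u)),int(round(v)); return im[v,u].tolist() if 0<=v<384 and 0<=u<512 else None
print("axial, z=57+");
for al in range(-56,60,4): print(al,g(a,"wrist",c,al,0,69.5),g(b,"scene",cam("scene"),al,0,69.5))
for al in(0,20,35):
  print("lat at",al)
  for la in range(-20,21,2): print(la,g(a,"wrist",c,al,la,57),end=" ")
E
```

```text
clock: 15.37
tcp_pos: [496.9, -127.3, 50.8]
eef_rot: [-3.142, -0.0, 2.829]
wrist_force: [-0.0, 0.7, 0.4]
opening: 38.4
gripper_force: 0.0
clock: 15.78
tcp_pos: [495.9, -126.9, 151.6]
eef_rot: [3.141, -0.003, 2.83]
wrist_force: [-0.1, -0.6, 0.6]
opening: 38.4
gripper_force: 0.0
clock: 16.03
tcp_pos: [498.6, -127.7, 183.7]
eef_rot: [-3.14, 0.005, 2.829]
wrist_force: [-0.5, -0.3, -0.7]
opening: 39.0
gripper_force: 0.0
axial, z=57+
-56 [50, 71, 178] [53, 69, 175]
-52 [50, 75, 185] [43, 56, 139]
-48 [47, 69, 175] [52, 66, 171]
-44 [48, 70, 179] [59, 76, 199]
-40 [73, 127, 255] [104, 146, 255]
-36 [75, 126, 255] [115, 159, 255]
-32 [76, 128, 255] [122, 166, 255]
-28 [75, 128, 255] [106, 147, 255]
-24 [74, 128, 255] [116, 161, 255]
-20 [76, 128, 255] [97, 136, 254]
-16 [188, 217, 251] [143, 171, 254]
-12 [253, 255, 255] [255, 255, 255]
-8 [253, 255, 255] [254, 255, 255]
-4 [254, 255, 255] [255, 255, 255]
0 [254, 255, 255] [255, 255, 255]
4 [254, 255, 255] [254, 255, 255]
8 [254, 255, 255] [255, 255, 255]
12 [254, 255, 255] [251, 253, 255]
16 [254, 255, 255] [254, 255, 255]
20 [254, 255, 255
[... 837 characters left out ...]
162, 182, 196] -8 [177, 199, 215] -6 [207, 228, 239] -4 [233, 247, 252] -2 [248, 254, 255] 0 [254, 255, 255] 2 [255, 255, 255] 4 [255, 255, 255] 6 [255, 255, 255] 8 [255, 255, 255] 10 [255, 255, 255] 12 [235, 255, 255] 14 [211, 255, 255] 16 [218, 255, 255] 18 [200, 254, 255] 20 [196, 254, 255] lat at 35
-20 [89, 138, 179] -18 [89, 139, 179] -16 [94, 146, 190] -14 [96, 150, 194] -12 [142, 170, 193] -10 [163, 182, 197] -8 [177, 198, 214] -6 [206, 227, 238] -4 [233, 247, 252] -2 [248, 253, 255] 0 [254, 255, 255] 2 [255, 255, 255] 4 [255, 255, 255] 6 [255, 255, 255] 8 [255, 255, 255] 10 [255, 255, 255] 12 [247, 255, 255] 14 [209, 255, 255] 16 [206, 255, 255] 18 [198, 254, 255] 20 [198, 254, 255]
```

The stick lies along the groove: axial −43 to +47 mm, lateral ±12.5 mm and parallel. The gripper is clear above it, so I hand in.

Run:
```python
from plant import ctrl
print(ctrl.finish_job())
```

```text
the job is handed in; nothing more can be done
None
```

I rolled the pen rest two faces until its groove was on top, laid the glue stick in the groove about 4 mm off mid-length, and handed the job in after about 16 of the 69 s; the hand-in returned no verdict.

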